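# Stand the fallen splash shield back up and start the stirrer

### The job

The amber splash shield beside the hot-plate stirrer has fallen onto its back. Stand it up again on its yellow foot where it is, by pushing the raised foot over without lifting the shield off the bench; only when it is standing, press the green start button on the stirrer fully down and let go. Leave the beaker, the jar and the flask where they stand.

Things in the scene. Friction and masses are not known exactly. Their poses are not given: they have to be found in the camera images.
- shield: L-shaped splash shield, 0.55 to 1 kg: amber panel 170 long, 160 wide, 5 thick (mm), square to a heavy foot. It starts with the panel flat on the bench, foot upright like a low wall. Origin: middle of the L's outside corner edge, on the bench both fallen and standing. Own x: along the panel to its free end (up when standing); z: along the foot (up at start); y: along the corner edge
- foot_edge (a point): middle of the free edge of the yellow steel foot plate (80 mm long, 160 wide, 6 thick), at (3, 0, 80) mm in the shield's frame: 80 mm above the bench when fallen, 3 mm when standing. Pushed at its inner face (over the panel) near the top, level along the shield's -x, with 2 to 4 N, the shield rolls about its corner edge; past some 30 degrees its weight finishes the job
- panel_end (a point): middle of the panel's free end, 170 mm from the corner edge along the shield's own x: on the bench when fallen, 170 mm above it when standing. The panel rises as the foot goes down, so nothing should hang over it behind the pushing finger
- hotplate: white hot-plate stirrer, fixed, 240 mm along its own x, 170 along y; origin: centre of its underside. The control ledge, 70 mm high, is the end nearest the robot (own x -120 to -42 mm); the heating plate, 98 mm high, fills own x -42 to 112 mm. The fallen shield lies on its -y side, with its foot at the near end and room for the foot to come down clear of the stirrer
- start_top (a point): centre of the top of the round green start button (28 mm across) on the stirrer's ledge, in a black housing; it is pressed straight down, travels 6 mm against a spring, needs about 4 N to go fully down and springs back when released
- start (a joint): travel of the start button, in m: 0 released, 0.006 fully down
- beaker: empty glass beaker standing on the heating plate, 68 mm across and 90 mm high; origin at the centre of its underside. To be left alone
- jar: amber glass jar with a steel cap, 68 mm across and 100 mm high; origin at the centre of its underside. To be left alone
- flask: green conical flask, 82 mm across at its foot and 105 mm high; origin at the centre of its underside. To be left alone
Not all that is in view belongs to the job. Of the things like the shield, leave any that is purple; of the rest the larger one is meant.

How it is judged (in metres and radians):
On the way, in this order (a step that is already met when the one before it is completed fails the run):
1. the shield stands upright on its foot, at rest (angle between shield's own x axis and vertical below 0.08 rad and angular speed of shield below 0.1 rad/s), for 0.2 s.
2. the start button is pressed down (value of joint start above 0.0045 m), for 0.05 s.
At the end, for the whole second after the job is handed in: the shield stands upright (within about 4.5 degrees) and still on its foot, within 60 mm of where its corner edge lay and with the foot towards the stirrer; the start button has been pressed and is up again; the beaker, jar and flask are within 25 mm of where they stood (angle between shield's own x axis and vertical below 0.08 rad and height (world z) of foot_edge below 0.012 m and distance of shield from where it was at the start of the episode below 0.06 m and y of foot_edge in the frame of hotplate above -0.26 m and linear speed of shield below 0.02 m/s and value of joint start below 0.002 m and distance of each of beaker, jar, flask from where it was at the start of the episode below 0.025 m); the robot touches nothing.
It fails at once if the start button is pressed before the shield stands (value of joint start above 0.003 m and angle between shield's own x axis and vertical above 0.2 rad).
It fails at once if the shield is lifted off the bench (height (world z) of shield above 0.03 m).
It fails at once if the beaker, jar or flask is pushed away, lifted or tipped over (distance of any of beaker, jar, flask from where it was at the start of the episode above 0.04 m or angle between any of beaker, jar, flask's own z axis and vertical above 0.5 rad).
It also fails if it takes over 45 s, if anything falls off the work surface, if the arm or the gripper's body presses on something with over 40 N, if the wrist force passes 120 N, or if a joint passes its speed limit or range.

### The arm

A 6-joint arm with a two-finger parallel gripper is mounted at the origin on the work surface. World frame = base frame: x ahead of the robot, y to its left, z up, the work surface at z = 0. Lengths are in mm, angles in rad, forces in N, time in s.
With the tool pointing down it reaches from about 350 to 725 mm from the base axis. Payload 4.3 kg.
Tool frame: the origin (TCP) lies between the finger pads; the fingertips stand 19 mm ahead of it and the grasp point (between the pads) is the TCP; z points along the fingers, y is the direction in which the jaws open and shut (so a half turn about z gives the same grasp; the last joint's range is limited). The gripper opens to 85 mm and grips with 20 to 120 N. Pads are 22 mm wide; open, the fingers measure 114 mm over their backs; the gripper's body (76 mm by 85 mm) begins 54 mm behind the grasp point. The pads swing forward as they close: fully open they stand 13 mm farther back than shut.
Start: joints at [-1.384, 0.377, 0.081, 1.274, 0, 1.46], TCP at [168.176, -549.892, 250.329] pointing down, gripper open.
Joint ranges: [-2.72, 2.72], [-0.84, 1.66], [-1.02, 1.22], [-1.77, 2.12], [-1.37, 1.28], [-3.14, 3.14]. Speed limits (rad/s): [2.57, 2.57, 3.14, 3.14, 3.14, 3.14].

### API

Orientations are given as a unit quaternion [x, y, z, w].
In Python, from bench import ctrl, vision, finder gives the robot as it stands.
- The arm moves only by the tool carry_out, never from a script. Its argument "plan" is a list of rows, each a list of 7 numbers: the shift along the tool's x, y, z in cm, then the turn, a rotation vector about the tool's x, y, z in degrees, then the opening, from -1 (shut) to 1 (fully open), so that 0 is half open. In form: [[dx, dy, dz, ax, ay, az, hand], ...]. A call has 1 to 8 rows; each row is the pose to reach, as a shift and turn from the pose commanded when the call began, along the tool's axes at that moment; what a row does not reach only later rows make up. A row lasts 1/12 s, in which the tool goes at most 41.7 mm and 7.16 degrees, less where a joint would pass 70% of its speed; a pose out of reach is approached as far as the arm can. A call with a gripper value outside its range is refused whole. The fingers move at their own pace and stop on an object; the grip force is fixed at half the most. Time passes only in rows, so rows that repeat a pose let the fingers close. It gives the time, the measured TCP pose, the force and the opening at its end, in the units of the state.
- ctrl.get_state(): the state, without advancing time (a new reading comes with each control period).
- vision.read_camera(name): name is "scene" or "top" or "wrist"; returns a dict with "frame" (400x640x3 uint8, blue, green, red), "range_z" (400x640 float32, mm along the optical axis (not along the pixel's ray), 0 where there is no reading), "mtx" (3x3 intrinsics, pixels), "rvec" (rotation vector, rad) and "tvec" (3), from world to camera coordinates, as OpenCV has them; the wrist camera has in their place "T_tool_cam" (4x4, takes a point from camera to tool coordinates, whose origin is the TCP and whose axes are the flange's). Camera axes: x right, y down, z forward; pixel columns grow to the right and rows downward; lengths in mm; the calibration is good to about 2 mm. The wrist camera is an equidistant fisheye: a pixel r from the principal point sees the ray r / f radians off the axis. A picture is of the moment at which its call begins: read the wrist's pose just before it.
- ctrl.finish_job(): hands the job in, once; it reports no verdict.
Trained networks look in the newest picture that a camera, given by its name, has taken for a name from the list of things; names that differ only in an ending like _2 or _b are one class to them, and where a whole thing is asked for, a point or a joint stands for the part that bears it (a point fixed in the world has none). Each returns a list of dicts, best first, with "confidence" (0 to 1); they miss things now and then, are a little off and sometimes report something else, mostly with a low value. They report only what shows in the picture. A call takes as long as a camera call. They do not tell look-alikes from the thing itself.
- finder.spot_in(name, camera): "at" ([x, y, z] in mm, in the coordinates of the camera as it stood for that picture, good to about 4 mm: the middle of the surface that is visible of it).
- finder.trace(name, camera): "pixels" (400x640 bool, what is visible of it).
- finder.mark_of(name, camera): "at" ([x, y, z] in mm, in the coordinates of the camera as it stood for that picture, good to about 4 mm: a listed point, or the origin of a listed thing).
The state is a dict: "t": time; "q": joint angles; "joint_vel": joint speeds; "joint_torque": joint torques, N m; "tool_pos": TCP position; "orientation": TCP orientation; "contact_force": force on the tool from outside, world axes, zero at the start; "moment": the same for the moment, N m; "gripper_width": finger opening in mm.
Only numpy, scipy, OpenCV 4.12 (cv2) and the standard library are available. Lean on these libraries where they do the work, as an engineer would, in place of code of your own. Each camera call takes 0.05 s, during which the arm holds its last target.

## Working session

There is one attempt and no reset: what is moved stays moved. The work goes in short steps, Python scripts to look and compute and a tool call to move; the robot and the scene stay as the last step left them, time stands still between calls to the robot, and variables do not carry over. Pictures are saved under pics/ and viewed, and the job is handed in when it is done.

Besides the shell and the picture viewer there is one more tool, called after "Call:" as name(argument=value, ...), one argument or row to a line, values as JSON. carry_out: Moves the arm, as the interface text tells. Its arguments: {"type":"object","properties":{"plan":{"type":"array","items":{"type":"array","items":{"type":"number"}}}},"required":["plan"]}

```bash
mkdir -p pics; ls; cat > h.py <<'E'
import numpy as np, cv2, json
from scipy.spatial.transform import Rotation as R
from bench import ctrl, vision, finder
def cam(n):
    return vision.read_camera(n)
def c2w(c,p):
    Rm=cv2.Rodrigues(np.array(c["rvec"],float))[0]
    return (np.atleast_2d(p)-np.array(c["tvec"],float).ravel())@Rm
def px2w(c,u,v,z=None):
    u=np.asarray(u,float);v=np.asarray(v,float)
    K=c["mtx"]
    if z is None: z=c["range_z"][v.astype(int),u.astype(int)]
    return c2w(c,np.stack([(u-K[0][2])/K[0][0]*z,(v-K[1][2])/K[1][1]*z,z],-1))
E
python3 - <<'E'
from h import *
for n in ["scene","top"]:
    c=cam(n); cv2.imwrite(f"pics/{n}0.png",c["frame"])
    for k in ["shield","hotplate","beaker","jar","flask","foot_edge","panel_end","start_top"]:
        for r in finder.mark_of(k,n):
            p=np.array(r["at"]); K=np.array(c["mtx"]); uv=K@(p/p[2])
            print(n,k,round(r["confidence"],2),c2w(c,p)[0].round(0),uv[:2].round(0))
print(ctrl.get_state())
E
```

```text
pics
scene shield 0.86 [191. 223.  -1.] [341. 153.]
scene shield 0.69 [ 130. -395.    2.] [181. 228.]
scene shield 0.58 [538.  -1.  -2.] [374. 233.]
scene hotplate 0.61 [572. 244.  -1.] [432. 199.]
scene beaker 0.74 [632. 238.  96.] [453. 185.]
scene jar 0.9 [ 446. -409.    1.] [243. 293.]
scene flask 0.95 [ 584. -407.   -1.] [279. 326.]
scene foot_edge 0.96 [189. 225.  63.] [341. 137.]
scene foot_edge 0.74 [542.  -6.  80.] [376. 214.]
scene foot_edge 0.68 [ 136. -389.   79.] [179. 209.]
scene panel_end 0.89 [ 578. -168.   -3.] [345. 271.]
scene panel_end 0.89 [197. 345.  -2.] [365. 140.]
scene panel_end 0.73 [ 192. -235.    3.] [238. 213.]
scene start_top 0.73 [636. 237. 100.] [455. 185.]
scene start_top 0.53 [496. 264.  91.] [420. 163.]
top shield 0.97 [542.  -3.  -5.] [295. 176.]
top shield 0.72 [190. 218.  -1.] [235. 288.]
top hotplate 0.64 [576. 241.   1.] [222. 172.]
top beaker 0.71 [635. 244.  95.] [214. 146.]
top jar 0.94 [ 441. -405.   -3.] [418. 195.]
top jar 0.3 [576. 241.  -3.] [222. 172.]
top flask 0.73 [ 584. -408.   -0.] [413. 154.]
top foot_edge 0.92 [541.  -8.  76.] 
[... 197 characters left out ...]
0. 189.]
{'t': 0.9, 'q': array([-1.38430019e+00,  3.77271973e-01,  8.10063822e-02,  1.27440260e+00,
       -5.47761905e-06,  1.46054452e+00]), 'joint_vel': array([ 0.00061931,  0.00044459, -0.00232023,  0.00045578,  0.00193608,
       -0.00103794]), 'joint_torque': array([ 6.42222130e-04, -4.63510144e+01,  2.70159853e+01, -1.04830856e-04,
       -2.91617891e-05,  1.31403692e-05]), 'tool_pos': array([ 168.17438139, -549.89490755,  250.34786146]), 'orientation': array([ 9.89012760e-01,  1.47830163e-01, -2.95077507e-07,  6.41238134e-05]), 'contact_force': array([ 1.09695043,  0.63287177, -1.01479438]), 'moment': array([-0.0019563 , -0.03355997, -0.01907395]), 'gripper_width': 85.37299407234087}
```

View pics/scene0.png

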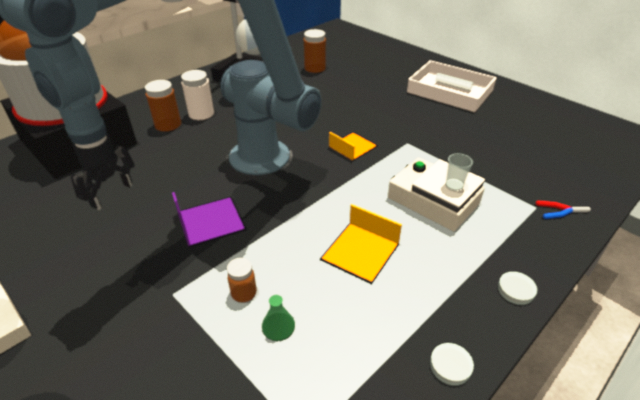

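View pics/top0.png

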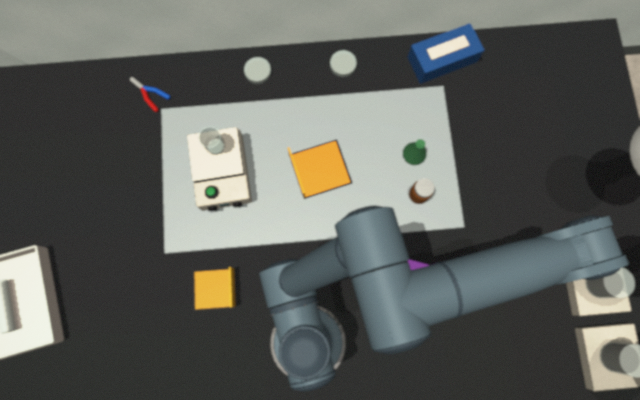

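Three L-shaped candidates show in the scene view: large amber (361,245), small amber (350,145) and purple (210,220). The large amber one fits: it isn't purple, it's the larger of the amber two, and it lies beside the stirrer. I'll confirm in a crop and measure it.

```bash
python3 - <<'E'
from h import *
c=cam("scene"); f=c["frame"]
cv2.imwrite("pics/crop1.png",cv2.resize(f[120:300,300:520],None,fx=3.4,fy=3.2,interpolation=cv2.INTER_CUBIC))
for n in ["scene","top"]:
    c=cam(n); f=c["frame"]
    hsv=cv2.cvtColor(f,cv2.COLOR_BGR2HSV)
    m=(cv2.inRange(hsv,(12,120,90),(32,255,255))>0)
    k,l,st,ce=cv2.connectedComponentsWithStats(m.astype(np.uint8))
    for i in range(1,k):
        if st[i,4]<150: continue
        v,u=np.nonzero(l==i); P=px2w(c,u,v); P=P[np.isfinite(P).all(1)]
        print(n,st[i],P.min(0).round(),P.max(0).round(),np.median(P,0).round())
        pan=P[(P[:,2]<12)]; rect=cv2.minAreaRect(pan[:,:2].astype(np.float32)); print('panel',rect,cv2.boxPoints(rect).round().tolist())
        ft=P[P[:,2]>20]
        if len(ft)>20: rect=cv2.minAreaRect(ft[:,:2].astype(np.float32)); print('foot',rect,cv2.boxPoints(rect).round().tolist(),ft[:,2].max(),len(ft))
    g=(cv2.inRange(hsv,(45,120,30),(85,255,255))>0)
    k,l,st,ce=cv2.connectedComponentsWithStats(g.astype(np.uint8))
    for i in range(1,k):
        if st[i,4]<15: continue
        v,u=np.nonzero(l==i); P=px2w(c,u,v); print(n,'green',st[i],np.median(P,0).round(1),P.max(0).round(1),P.min(0).round(1))
    for s in finder.trace("hotplate",n)[:1]:
        v,u=np.nonzero(s["pixels"]); P=px2w(c,u,v); 
        for lo,hi in [(60,78),(90,105)]:
            Q=P[(P[:,2]>lo)&(P[:,2]<hi)]; rect=cv2.minAreaRect(Q[:,:2].astype(np.float32)); print('hp',lo,len(Q),rect,cv2.boxPoints(rect).round().tolist())
E
```

```text
scene [  0  21  31  39 868] [-575. -775.  363.] [1104. -452.  951.] [-492. -492.  411.]
panel ((0.0, 0.0), (0.0, 0.0), 0.0) [[0.0, 0.0], [0.0, 0.0], [0.0, 0.0], [0.0, 0.0]]
foot ((268.3349609375, -606.50390625), (86.61817932128906, 1703.13232421875), 81.52318572998047) [[-580.0, -524.0], [1104.0, -775.0], [1117.0, -689.0], [-568.0, -438.0]] 950.7118613076121 868
scene [303  38  23  26 157] [-594.  584.   -5.] [-324.  926.  144.] [-343.  607.  113.]
panel ((-589.1572875976562, 920.7587280273438), (0.027536867186427116, 14.875732421875), 45.184513092041016) [[-594.0, 926.0], [-584.0, 916.0], [-584.0, 916.0], [-594.0, 926.0]]
foot ((-357.84075927734375, 613.310791015625), (96.3741683959961, 57.321712493896484), 41.407562255859375) [[-413.0, 603.0], [-375.0, 560.0], [-303.0, 624.0], [-341.0, 667.0]] 143.7654492402397 154
scene [145  90  29  31 227] [-698. -171.   -2.] [-364.   42.  145.] [-383. -152.  116.]
panel ((-673.253662109375, -11.8087158203125), (118.29502868652344, 1.6744500398635864), 65.35209655761719) [[-699.0, -65.0], [-697.0, -66.0], [-648.0, 42.0], [-649.0, 42.0]]
foot ((-
[... 2859 characters left out ...]
131.0, 221.0], [261.0, 220.0], [263.0, 348.0], [132.0, 350.0]]
foot ((133.06503295898438, 109.92616271972656), (310.9336242675781, 106.82315063476562), 61.891136169433594) [[13.0, -2.0], [107.0, -52.0], [253.0, 222.0], [159.0, 272.0]] 1550.4589384902604 153
top green [207 187   9   9  60] [490.4 260.7  89.5] [504.6 273.4  96.4] [478.6 248.8  76.6]
hp 60 1304 ((574.489990234375, 241.32257080078125), (238.02081298828125, 171.2028350830078), 4.605537414550781) [[449.0, 317.0], [463.0, 146.0], [700.0, 166.0], [686.0, 336.0]]
hp 90 1886 ((584.5699462890625, 241.8271484375), (212.3121337890625, 160.6048126220703), 4.7014079093933105) [[472.0, 313.0], [485.0, 153.0], [697.0, 170.0], [684.0, 331.0]]
```

View pics/crop1.png

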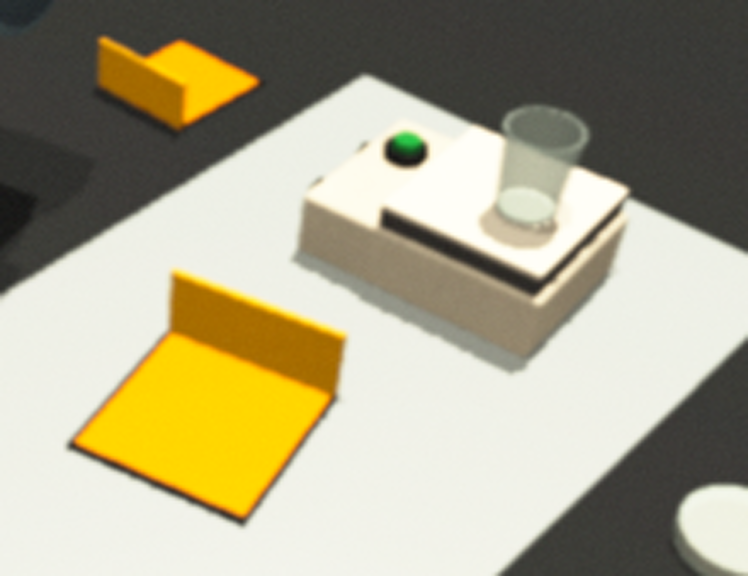

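Picture: the crop confirms the large amber shield, with its foot wall (crop 170-345, 270-400) facing the stirrer. The green button is at crop (406,145), with the beaker behind it. I'm now planning the approach: fingers shut, tool leaning 20° toward the stirrer.

```bash
cat >> h.py <<'E'
a=np.radians(13.2); S=np.array([np.sin(a),-np.cos(a),0]); O=np.array([541.5,-7.,0]); L=np.array([np.cos(a),np.sin(a),0])
DOWN=np.array([0,0,-1.])
def pose(tip,tilt,yaw_x=L,lean=S):
    t=np.radians(tilt); z=np.sin(t)*lean+np.cos(t)*DOWN
    x=yaw_x; y=np.cross(z,x)
    return np.array(tip)-19*z, R.from_matrix(np.stack([x,y,z],1))
def rel(p,r,s=None):
    s=s or ctrl.get_state(); r0=R.from_quat(s["orientation"])
    return (r0.inv().apply(p-np.array(s["tool_pos"]))/10).round(2), np.degrees((r0.inv()*r).as_rotvec()).round(2)
E
python3 - <<'E'
from h import *
for zz in (200,55):
    print(zz,pose(O+46*S+[0,0,zz],20)[0],*rel(*pose(O+46*S+[0,0,zz],20)))
E
```

```text
200 [550.52022868 -45.45794121 217.85415979] [ 51.31 -37.06   3.24] [-19.99  -0.66   3.77]
55 [550.52022868 -45.45794121  72.85415979] [ 51.31 -37.06  17.74] [-19.99  -0.66   3.77]
```

Call:
carry_out(
  plan=[
    [25.6,-18.5,1,0,0,0,-1],
    [25.6,-18.5,1,0,0,0,-1],
    [25.6,-18.5,1,0,0,0,-1],
    [25.6,-18.5,1,0,0,0,-1],
    [25.6,-18.5,1,0,0,0,-1],
    [25.6,-18.5,1,0,0,0,-1],
    [25.6,-18.5,1,0,0,0,-1],
    [25.6,-18.5,1,0,0,0,-1],
  ],
)

```text
t: 1.82
tool_pos: [360.3, -294.8, 240.4]
orientation: [0.989, 0.149, 0.0, -0.0]
contact_force: [-0.8, -0.1, -0.3]
gripper_width: 0.2
```

```bash
python3 - <<'E'
from h import *
print(*rel(*pose(O+46*S+[0,0,200],20)))
E
```

```text
[ 25.53 -18.21   2.3 ] [-20.04  -0.75   3.91]
```

Call:
carry_out(
  plan=[
    [25.5,-18.2,2.3,-20,-0.7,3.9,-1],
    [25.5,-18.2,2.3,-20,-0.7,3.9,-1],
    [25.5,-18.2,2.3,-20,-0.7,3.9,-1],
    [25.5,-18.2,2.3,-20,-0.7,3.9,-1],
    [25.5,-18.2,2.3,-20,-0.7,3.9,-1],
    [25.5,-18.2,2.3,-20,-0.7,3.9,-1],
    [25.5,-18.2,2.3,-20,-0.7,3.9,-1],
    [25.5,-18.2,2.3,-20,-0.7,3.9,-1],
  ],
)

```text
t: 2.48
tool_pos: [551.6, -45.8, 216.9]
orientation: [0.978, 0.114, 0.021, 0.172]
contact_force: [0.9, -0.3, 1.3]
gripper_width: 0.1
```

```bash
python3 - <<'E'
from h import *
s=ctrl.get_state();print(s["q"],s["tool_pos"])
print(*rel(*pose(O+46*S+[0,0,55],20)))
c=cam("top"); cv2.imwrite("pics/top2.png",c["frame"][60:300,130:490]); c=cam("scene"); cv2.imwrite("pics/s2.png",cv2.resize(c["frame"][100:350,220:560],None,fx=2,fy=2))
E
```

```text
[-0.02320142  0.28410308 -0.18627414  1.00821501 -0.33636995  2.87146148] [551.63124593 -45.78907947 216.90990205]
[-0.12 -4.97 13.52] [-0.04 -0.08  0.04]
```

View pics/s2.png

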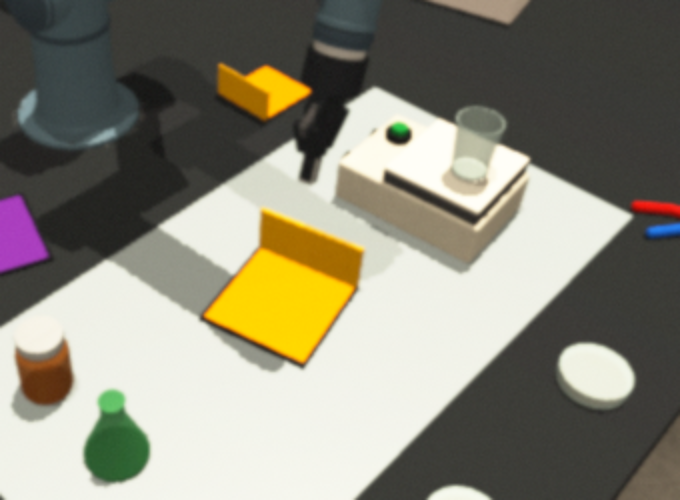

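Shield undisturbed; the shut fingers (310,170) hang above the panel and lean toward the stirrer. Descending.

Call:
carry_out(
  plan=[
    [-0.1,-5,13.5,0,0,0,-1],
    [-0.1,-5,13.5,0,0,0,-1],
    [-0.1,-5,13.5,0,0,0,-1],
    [-0.1,-5,13.5,0,0,0,-1],
    [-0.1,-5,13.5,0,0,0,-1],
    [-0.1,-5,13.5,0,0,0,-1],
  ],
)

```text
t: 3.08
tool_pos: [546.8, -49.7, 72.8]
orientation: [0.978, 0.112, 0.018, 0.173]
contact_force: [0.1, 0.4, 1.4]
gripper_width: 0.3
```

```bash
python3 - <<'E'
from h import *
for d in (16,0,-40,-55,-60): print(d,*rel(*pose(O+d*S+[0,0,55],20)))
c=cam("scene"); cv2.imwrite("pics/s3.png",cv2.resize(c["frame"][130:290,290:490],None,fx=3,fy=3))
E
```

```text
16 [ 0.45 -3.13 -1.15] [-0.    0.24 -0.12]
0 [ 0.44 -4.63 -1.69] [-0.    0.24 -0.12]
-40 [ 0.43 -8.39 -3.06] [-0.    0.24 -0.12]
-55 [ 0.43 -9.8  -3.57] [-0.    0.24 -0.12]
-60 [  0.42 -10.27  -3.75] [-0.    0.24 -0.12]
```

View pics/s3.png

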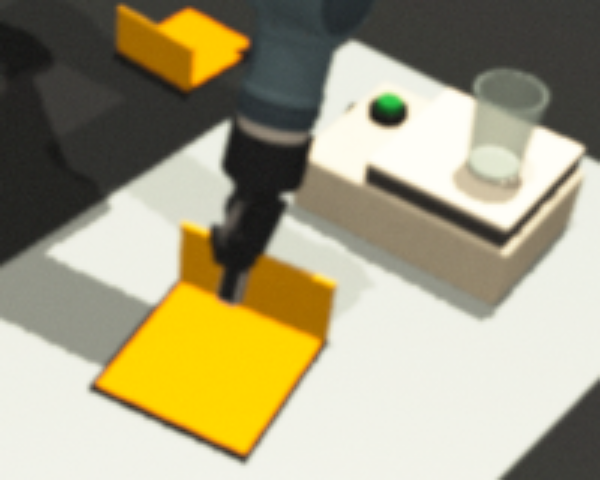

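Fingertip (230,295) is over the panel in front of the foot, slightly off-centre. Pushing level along -x of the shield, in small steps.

Call:
carry_out(
  plan=[
    [0.4,-1,-0.36,0,0,0,-1],
    [0.4,-2,-0.73,0,0,0,-1],
    [0.4,-2.6,-0.95,0,0,0,-1],
    [0.4,-3.1,-1.13,0,0,0,-1],
    [0.4,-3.6,-1.3,0,0,0,-1],
    [0.4,-4.1,-1.5,0,0,0,-1],
    [0.4,-4.6,-1.67,0,0,0,-1],
    [0.4,-5,-1.82,0,0,0,-1],
  ],
)

```text
t: 3.8
tool_pos: [539.5, 4.4, 73.0]
orientation: [0.978, 0.112, 0.019, 0.173]
contact_force: [0.1, -0.3, -1.2]
gripper_width: -0.3
```

```bash
python3 - <<'E'
from h import *
for d in (0,-20,-40,-55,-60): print(d,*rel(*pose(O+d*S+[0,0,55],20)))
c=cam("scene"); cv2.imwrite("pics/s4.png",cv2.resize(c["frame"][130:290,290:490],None,fx=3,fy=3))
E
```

```text
0 [-0.07  0.47  0.19] [-0.01  0.11 -0.08]
-20 [-0.07 -1.41 -0.5 ] [-0.01  0.11 -0.08]
-40 [-0.07 -3.29 -1.18] [-0.01  0.11 -0.08]
-55 [-0.08 -4.69 -1.69] [-0.01  0.11 -0.08]
-60 [-0.08 -5.16 -1.86] [-0.01  0.11 -0.08]
```

View pics/s4.png

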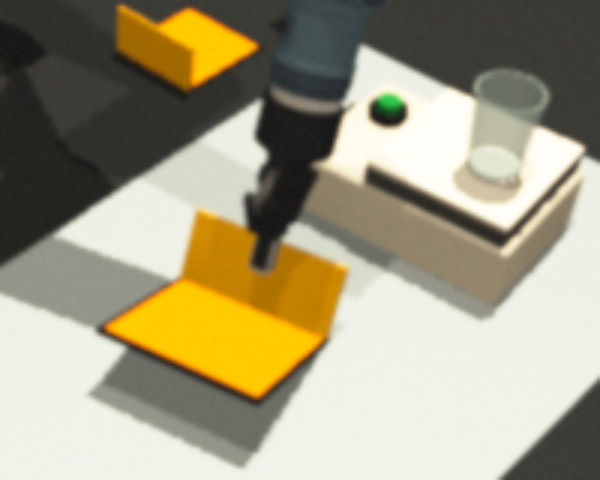

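The shield is rolling about its corner (about 20°), with no sliding visible. Continuing.

Call:
carry_out(
  plan=[
    [0,-0.5,-0.18,0,0,0,-1],
    [0,-1,-0.36,0,0,0,-1],
    [0,-1.5,-0.55,0,0,0,-1],
    [0,-2,-0.73,0,0,0,-1],
    [0,-2.5,-0.9,0,0,0,-1],
    [0,-3,-1.1,0,0,0,-1],
  ],
)

```text
t: 4.35
tool_pos: [532.7, 35.5, 73.3]
orientation: [0.978, 0.112, 0.02, 0.173]
contact_force: [-0.6, -0.3, -0.2]
gripper_width: 0.1
```

```bash
python3 - <<'E'
from h import *
for d in (0,-20,-40,-55,-60): print(d,*rel(*pose(O+d*S+[0,0,55],20)))
c=cam("scene"); cv2.imwrite("pics/s5.png",cv2.resize(c["frame"][130:290,290:490],None,fx=3,fy=3))
E
```

```text
0 [-0.11  3.45  1.3 ] [ 0.    0.07 -0.12]
-20 [-0.11  1.57  0.62] [ 0.    0.07 -0.12]
-40 [-0.12 -0.31 -0.07] [ 0.    0.07 -0.12]
-55 [-0.12 -1.72 -0.58] [ 0.    0.07 -0.12]
-60 [-0.12 -2.19 -0.75] [ 0.    0.07 -0.12]
```

View pics/s5.png

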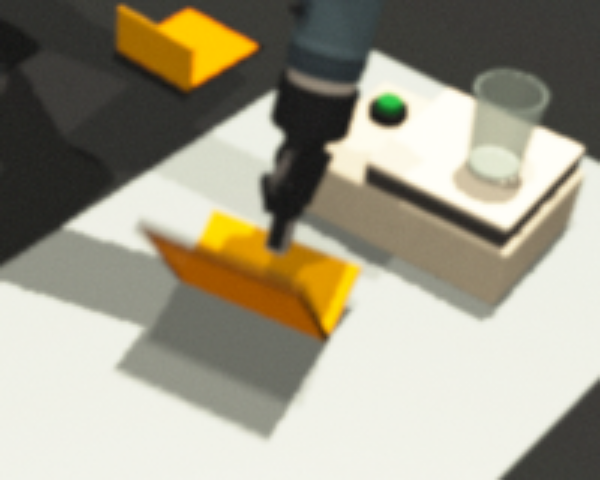

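It's past the balance point. I'll move slightly ahead to stay clear of the rising panel, then let it settle.

Call:
carry_out(
  plan=[
    [0,-0.7,-0.25,0,0,0,-1],
    [0,-1.3,-0.45,0,0,0,-1],
    [0,-1.5,-0.55,0,0,0,-1],
    [0,-1.5,-0.55,0,0,0,-1],
    [0,-1.5,-0.55,0,0,0,-1],
    [0,-1.5,-0.55,0,0,0,-1],
    [0,-1.5,-0.55,0,0,0,-1],
    [0,-1.5,-0.55,0,0,0,-1],
  ],
)

```text
t: 5.07
tool_pos: [529.4, 50.2, 73.4]
orientation: [0.978, 0.112, 0.02, 0.173]
contact_force: [0.6, -0.1, -0.0]
gripper_width: 0.2
```

```bash
python3 - <<'E'
from h import *
c=cam("scene"); cv2.imwrite("pics/s6.png",cv2.resize(c["frame"][110:290,290:490],None,fx=3,fy=3))
c=cam("top"); cv2.imwrite("pics/t6.png",cv2.resize(c["frame"][100:250,170:390],None,fx=3,fy=3))
for k in ("shield","foot_edge","panel_end"):
  for n in ("scene","top"):
    c=cam(n)
    for r in finder.mark_of(k,n): print(k,n,r["confidence"],c2w(c,r["at"]).round())
E
```

```text
shield scene 0.78 [[535.   0.  -6.]]
shield scene 0.62 [[ 129. -396.    0.]]
shield scene 0.6 [[194. 224.   4.]]
shield top 0.97 [[ 134. -392.   -0.]]
shield top 0.79 [[544.  -1.  -1.]]
shield top 0.52 [[189. 218.   1.]]
foot_edge scene 0.76 [[188. 222.  62.]]
foot_edge scene 0.64 [[535.  -1.  -0.]]
foot_edge scene 0.58 [[ 136. -392.   80.]]
foot_edge top 0.98 [[520.  72.  -4.]]
foot_edge top 0.81 [[ 130. -389.   79.]]
foot_edge top 0.62 [[196. 222.  59.]]
panel_end scene 0.86 [[196. 346.   1.]]
panel_end scene 0.8 [[ 192. -234.    4.]]
panel_end scene 0.68 [[539.   1. 163.]]
panel_end top 0.96 [[ 192. -235.    1.]]
panel_end top 0.58 [[539.   2. 167.]]
```

View pics/s6.png

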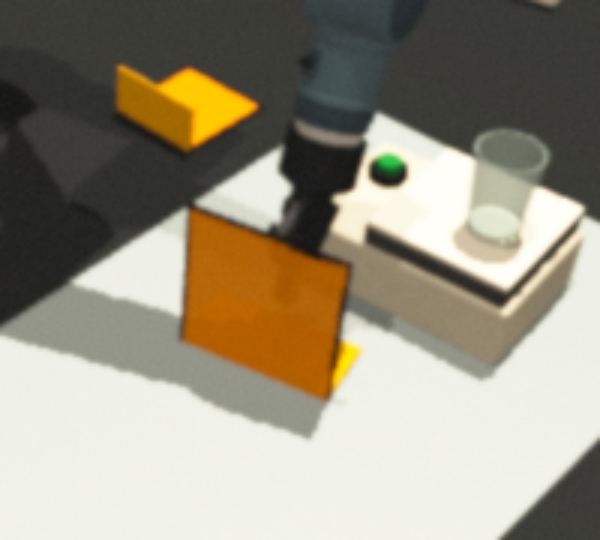

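View pics/t6.png

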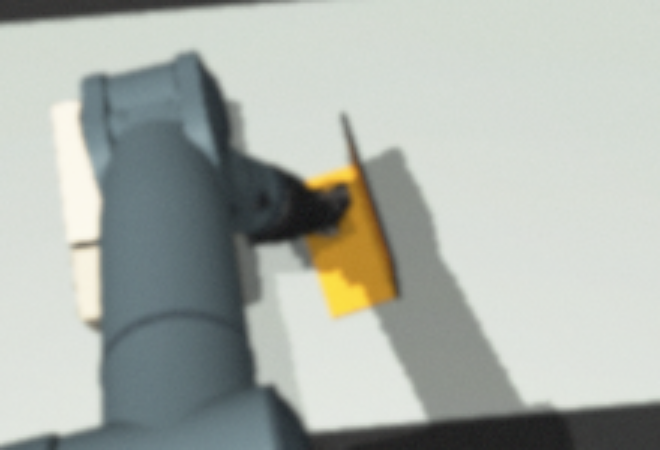

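It stands: shield origin near (540,0), panel end at about z 165, foot edge at about (520,72,0). Backing out along the tool axis, away from the panel, then going over the button.

Call:
carry_out(
  plan=[
    [0,0,-4,0,0,0,-1],
    [0,0,-8,0,0,0,-1],
    [0,0,-12,0,0,0,-1],
    [0,0,-16,0,0,0,-1],
    [0,0,-17,0,0,0,-1],
    [0,0,-17,0,0,0,-1],
  ],
)

```text
t: 6.27
tool_pos: [521.7, 96.1, 237.2]
orientation: [0.978, 0.121, 0.025, 0.167]
contact_force: [-0.4, 0.9, -0.4]
gripper_width: -0.0
```

```bash
python3 - <<'E'
from h import *
n="top"
for n in("top","scene"):
    c=cam(n); hsv=cv2.cvtColor(c["frame"],cv2.COLOR_BGR2HSV)
    g=cv2.inRange(hsv,(45,120,30),(85,255,255))>0
    v,u=np.nonzero(g); P=px2w(c,u,v); k=(abs(P[:,0]-497)<40)&(abs(P[:,1]-261)<40)
    print(n,k.sum(),np.median(P[k],0) if k.any() else 0, np.sort(P[k][:,2]).round(1) if k.any() else 0)
for z in (190,120): print(*rel(*pose([497,261,z],0)))
E
```

```text
top 0 0 0
scene 44 [496.96269128 256.11798775  90.52867702] [80.7 81.1 82.  82.4 82.8 83.5 84.6 84.7 84.8 85.7 86.  86.4 87.  87.
 87.1 87.2 87.2 87.8 87.9 89.3 89.3 90.4 90.6 90.9 91.  91.1 91.5 91.9
 92.1 92.2 92.3 92.6 92.8 92.8 92.9 93.6 94.1 94.3 94.4 94.8 95.4 95.6
 95.6 96.3]
[  1.89 -16.47  -3.32] [19.46 -0.14  0.9 ]
[  1.89 -18.8    3.28] [19.46 -0.14  0.9 ]
```

Call:
carry_out(
  plan=[
    [1.9,-16.5,-3.3,19.5,0,0.9,-1],
    [1.9,-16.5,-3.3,19.5,0,0.9,-1],
    [1.9,-16.5,-3.3,19.5,0,0.9,-1],
    [1.9,-16.5,-3.3,19.5,0,0.9,-1],
    [1.9,-16.5,-3.3,19.5,0,0.9,-1],
    [1.9,-16.5,-3.3,19.5,0,0.9,-1],
    [1.9,-16.5,-3.3,19.5,0,0.9,-1],
  ],
)

```text
t: 6.95
tool_pos: [506.9, 225.5, 207.9]
orientation: [0.989, 0.144, -0.003, -0.014]
contact_force: [0.1, 0.1, 0.3]
gripper_width: 0.3
```

```bash
python3 - <<'E'
from h import *
s=ctrl.get_state(); c=cam("wrist"); print(s["tool_pos"],s["q"])
cv2.imwrite("pics/w1.png",c["frame"])
T=np.array(c["T_tool_cam"]); r0=R.from_quat(s["orientation"])
for k in("start_top","shield","panel_end"):
  for r in finder.mark_of(k,"wrist"):
    p=T[:3,:3]@np.array(r["at"])+T[:3,3]; print(k,r["confidence"],r0.apply(p)+s["tool_pos"])
# green button by colour + depth
f=c["frame"]; hsv=cv2.cvtColor(f,cv2.COLOR_BGR2HSV); g=cv2.inRange(hsv,(45,120,30),(85,255,255))>0
k,l,st,ce=cv2.connectedComponentsWithStats(g.astype(np.uint8)); K=np.array(c["mtx"])
for i in range(1,k):
    if st[i,4]<30: continue
    v,u=np.nonzero(l==i); x=(u-K[0,2])/K[0,0]; y=(v-K[1,2])/K[1,1]; th=np.hypot(x,y); z=c["range_z"][v,u]
    t=np.where(th>0,np.tan(th)/np.maximum(th,1e-9),1)
    P=np.stack([x*t*z,y*t*z,z],-1)@T[:3,:3].T+T[:3,3]; W=r0.apply(P)+s["tool_pos"]; print(st[i],np.median(W,0),W.min(0),W.max(0),np.percentile(W[:,2],[10,50,75,90]))
for z in (125,100): print(*rel(*pose([496,261,z],0)))
E
```

```text
[506.88788696 225.51944224 207.91606741] [ 0.28866808  0.3498243  -0.06975399  1.15231526  0.02945122  3.14057669]
start_top 0.98 [490.62566987 264.95179893  90.7429712 ]
shield 0.96 [538.86757384  -7.14676557   4.71274454]
panel_end 0.77 [537.89104846  -2.05935476 169.58913658]
panel_end 0.7 [ 191.92302911 -232.52641872    3.72035707]
[-0.11 -3.59  6.65] [-1.72 -0.04  3.3 ]
[-0.12 -3.51  9.15] [-1.72 -0.04  3.3 ]
```

View pics/w1.png

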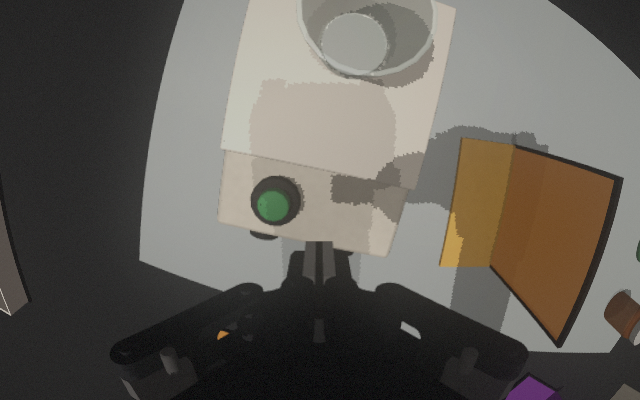

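Wrist picture: the shield stands at right; button at (273,206). The last joint has reached its limit, so I'll turn the hand the other way. First I'll refine the button position.

```bash
python3 - <<'E'
from h import *
s=ctrl.get_state(); c=cam("wrist")
T=np.array(c["T_tool_cam"]); r0=R.from_quat(s["orientation"])
f=c["frame"]; hsv=cv2.cvtColor(f,cv2.COLOR_BGR2HSV); g=cv2.inRange(hsv,(45,80,50),(90,255,255))>0
K=np.array(c["mtx"]); D=c["range_z"]
k,l,st,ce=cv2.connectedComponentsWithStats(g.astype(np.uint8))
for i in range(1,k):
    if st[i,4]<100: continue
    v,u=np.nonzero(l==i); x=(u-K[0,2])/K[0,0]; y=(v-K[1,2])/K[1,1]; th=np.hypot(x,y); z=D[v,u]; t=np.tan(th)/th
    W=r0.apply(np.stack([x*t*z,y*t*z,z],-1)@T[:3,:3].T+T[:3,3])+s["tool_pos"]
    print(st[i],ce[i],W.mean(0),W.min(0),W.max(0),np.percentile(W[:,2],[10,50,90]))
b=np.radians(58); 
for z in (150,105): print(*rel(*pose([494,263,z],0,np.array([np.cos(b),np.sin(b),0]))))
E
```

```text
[257 192  31  29 681] [271.86930984 206.17914831] [491.55501755 263.76615571  92.86810093] [478.61747416 242.35799689  89.71373638] [580.37239722 276.96536482 332.9877738 ] [90.94102613 91.80886777 92.66930898]
[-0.25 -3.92  4.17] [ -1.61  -0.73 -41.5 ]
[-0.26 -3.78  8.67] [ -1.61  -0.73 -41.5 ]
```

Call:
carry_out(
  plan=[
    [-0.2,-4,4.2,-1.6,-0.7,-41.5,-1],
    [-0.2,-4,4.2,-1.6,-0.7,-41.5,-1],
    [-0.2,-4,4.2,-1.6,-0.7,-41.5,-1],
    [-0.2,-4,4.2,-1.6,-0.7,-41.5,-1],
    [-0.2,-4,4.2,-1.6,-0.7,-41.5,-1],
    [-0.2,-4,4.2,-1.6,-0.7,-41.5,-1],
    [-0.2,-4,4.2,-1.6,-0.7,-41.5,-1],
    [-0.2,-4,4.2,-1.6,-0.7,-41.5,-1],
  ],
)

```text
t: 7.87
tool_pos: [494.2, 264.1, 168.8]
orientation: [0.875, 0.484, 0.0, -0.0]
contact_force: [0.6, 0.5, -0.2]
gripper_width: 0.1
```

```bash
python3 - <<'E'
from h import *
s=ctrl.get_state(); print(s["q"],s["tool_pos"])
b=np.radians(58); 
for z in (105,90,82): print(*rel(*pose([493,263.5,z],0,np.array([np.cos(b),np.sin(b),0]))))
E
```

```text
[ 3.77101318e-01  3.82767638e-01 -1.24970833e-01  1.06249779e+00
  9.31023594e-04  2.50909837e+00] [494.24637472 264.12494298 168.80886308]
[-0.12 -0.07  4.48] [-0.02 -0.06 -0.15]
[-0.13 -0.07  5.98] [-0.02 -0.06 -0.15]
[-0.13 -0.07  6.78] [-0.02 -0.06 -0.15]
```

Call:
carry_out(
  plan=[
    [-0.1,0,3,0,0,0,-1],
    [-0.1,0,5,0,0,0,-1],
    [-0.1,0,5.7,0,0,0,-1],
    [-0.1,0,6,0,0,0,-1],
    [-0.1,0,6.2,0,0,0,-1],
    [-0.1,0,6.4,0,0,0,-1],
    [-0.1,0,6.4,0,0,0,-1],
  ],
)

```text
t: 8.45
tool_pos: [493.9, 263.6, 105.4]
orientation: [0.875, 0.485, 0.001, -0.0]
contact_force: [-2.5, -1.3, 4.0]
gripper_width: 0.0
```

Call:
carry_out(
  plan=[
    [0,0,0.1,0,0,0,-1],
    [0,0,0.2,0,0,0,-1],
    [0,0,0.3,0,0,0,-1],
    [0,0,0.3,0,0,0,-1],
    [0,0,0.3,0,0,0,-1],
  ],
)

```text
t: 8.87
tool_pos: [494.2, 263.7, 104.7]
orientation: [0.875, 0.485, 0.001, -0.0]
contact_force: [-7.3, -4.5, 19.5]
gripper_width: -0.0
```

The tip stopped at z≈85.7, about 6 mm below the measured button top, with 19 N. That reads as the end stop. A quick look, then release.

```bash
python3 - <<'E'
from h import *
c=cam("wrist"); cv2.imwrite("pics/w2.png",cv2.resize(c["frame"][100:320,200:440],None,fx=2.5,fy=2.5))
c=cam("scene"); cv2.imwrite("pics/s8.png",cv2.resize(c["frame"][120:260,320:520],None,fx=4,fy=4,interpolation=cv2.INTER_CUBIC))
E
```

```text
(no output)
```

View pics/w2.png

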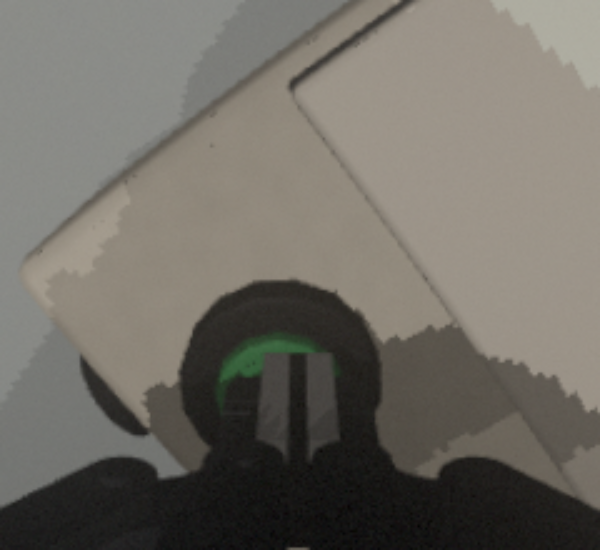

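View pics/s8.png

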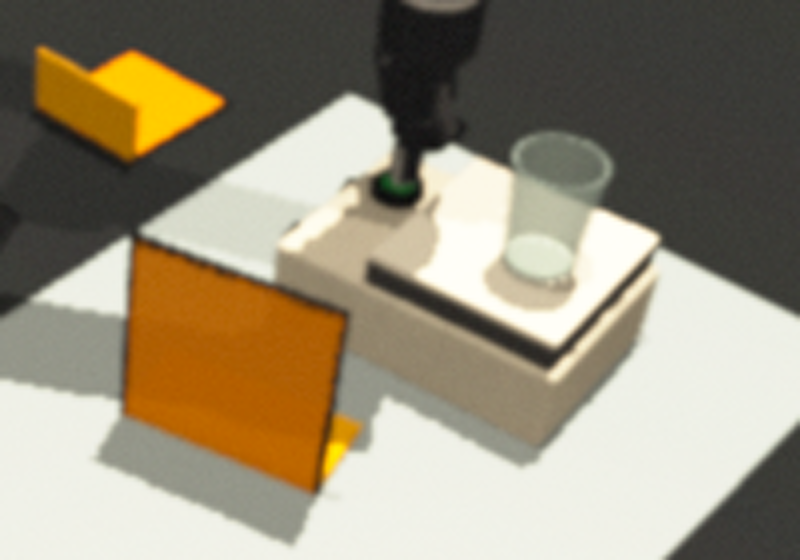

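The fingers sit within the green cap, (297,400) in the wrist crop, and the cap is sunk into its housing. Releasing straight up.

Call:
carry_out(
  plan=[
    [0,0,-1,0,0,0,-1],
    [0,0,-3,0,0,0,-1],
    [0,0,-7,0,0,0,-1],
    [0,0,-11,0,0,0,-1],
    [0,0,-12,0,0,0,-1],
    [0,0,-12,0,0,0,-1],
    [0,0,-12,0,0,0,-1],
    [0,0,-12,0,0,0,-1],
  ],
)

```text
t: 9.63
tool_pos: [493.2, 263.2, 220.3]
orientation: [0.875, 0.485, -0.001, -0.001]
contact_force: [-0.5, -0.4, -0.2]
gripper_width: 0.2
```

```bash
python3 - <<'E'
from h import *
s=ctrl.get_state(); c=cam("wrist"); T=np.array(c["T_tool_cam"]); r0=R.from_quat(s["orientation"])
print(s["contact_force"],s["tool_pos"])
K=np.array(c["mtx"]); D=c["range_z"]; hsv=cv2.cvtColor(c["frame"],cv2.COLOR_BGR2HSV); g=cv2.inRange(hsv,(45,80,50),(90,255,255))>0
k,l,st,ce=cv2.connectedComponentsWithStats(g.astype(np.uint8))
for i in range(1,k):
    if st[i,4]<100: continue
    v,u=np.nonzero(l==i); x=(u-K[0,2])/K[0,0]; y=(v-K[1,2])/K[1,1]; th=np.hypot(x,y); z=D[v,u]; t=np.tan(th)/th
    W=r0.apply(np.stack([x*t*z,y*t*z,z],-1)@T[:3,:3].T+T[:3,3])+s["tool_pos"]
    print("green",np.median(W,0))
for n in("scene","top"):
  c=cam(n); cv2.imwrite(f"pics/{n}9.png",c["frame"])
  for k in ("shield","foot_edge","panel_end","beaker","jar","flask"):
    for r in finder.mark_of(k,n)[:3]: print(n,k,round(r["confidence"],2),c2w(c,r["at"]).round()[0])
E
```

```text
[-0.52804664 -0.3506582  -0.16979953] [493.18019561 263.24970456 220.31020785]
green [490.75782538 264.39803221  91.84169996]
scene shield 0.9 [193. 225.   0.]
scene shield 0.57 [536.  -3.  -4.]
scene shield 0.56 [ 131. -393.    1.]
scene foot_edge 0.98 [190. 221.  59.]
scene foot_edge 0.93 [ 134. -389.   77.]
scene panel_end 0.9 [195. 348.   3.]
scene panel_end 0.75 [542.  -2. 168.]
scene panel_end 0.65 [ 190. -236.    1.]
scene beaker 0.68 [635. 241.  96.]
scene jar 0.77 [ 444. -406.    0.]
scene flask 0.92 [ 582. -405.   -1.]
top shield 0.94 [ 132. -394.   -1.]
top shield 0.72 [542.  -4.  -7.]
top foot_edge 0.8 [519.  73.  -3.]
top foot_edge 0.79 [ 131. -391.   78.]
top panel_end 0.92 [ 193. -232.   -1.]
top panel_end 0.58 [540.  -1. 166.]
top beaker 0.65 [635. 243.  98.]
top jar 0.9 [ 438. -407.   -3.]
top flask 0.84 [ 581. -409.   -0.]
```

View pics/scene9.png

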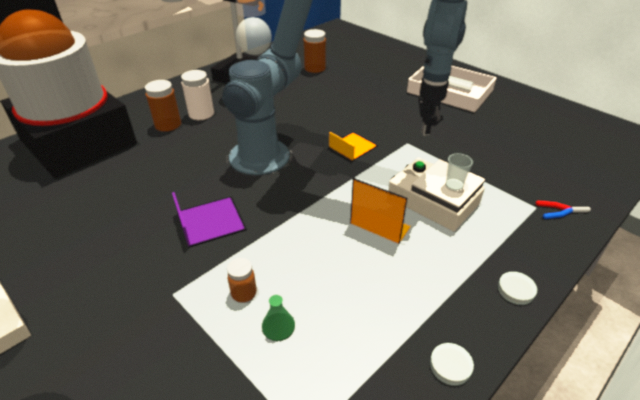

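The shield stands at (378,210), the button is back up at z≈91.8, the glassware is unmoved and the arm is clear. Handing in.

```bash
python3 -c "
from bench import ctrl
print(ctrl.finish_job())"
```

```text
the job is handed in; nothing more can be done
None
```

The shield is standing on its foot again and the start button has been pressed and released. I handed the job in after about 10 s of robot time, and the hand-in reported no verdict.

- **Shield:** I pushed the raised foot of the large amber shield over with the shut fingers, and it rolled about its corner edge. In the last checks the panel end was at z ≈ 167 mm and the foot edge at z ≈ 0. The corner edge was within about 6 mm of where it lay, with the foot towards the stirrer.
- **Button:** I pressed it only after the shield stood. The fingertips stopped about 6 mm below the button top with 19 N, so I take it as fully down. After release its top read 91.8 mm, the same as before the press.
- **Beaker, jar and flask:** all three read within about 4 mm of their starting positions. The arm ended clear of everything, with close to zero contact force.

Two things were off. The last joint reached the end of its range while I was moving over the button, so I turned the hand about 40° the other way before pressing. Also, in one scene-camera check the detector put the foot edge at the corner edge while the panel was hiding it. The top camera and the pictures disagreed with that reading, so I discounted it.

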